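# Turn the swatch binder to the divider's other face

## Robot

A 6-joint arm with a two-finger parallel gripper is mounted at the origin on the work surface. World frame = base frame: x ahead of the robot, y to its left, z up, the work surface at z = 0. Lengths are in mm, angles in rad, forces in N, time in s.
With the tool pointing down it reaches from about 275 to 1000 mm from the base axis. Payload 8.4 kg.
Tool frame: the origin (TCP) lies midway between the tips of the shut fingers; the grasp point (between the pads) lies 19 mm behind it; z points along the fingers, y is the line along which they close (so a half turn about z gives the same grasp; the last joint's range is limited). The gripper opens to 85 mm and grips with 20 to 120 N. Pads are 22 mm wide; open, the fingers measure 114 mm over their backs; the gripper's body (76 mm by 85 mm) begins 54 mm behind the grasp point. The pads swing forward as they close: fully open they stand 13 mm farther back than shut.
Start: joints at [1.3, 0.353, 1.633, -0, 1.155, -0.002], TCP at [165.983, 602.559, 231.281] pointing down, gripper open.
Joint ranges: [-2.63, 2.63], [-0.92, 2.1], [0.06, 2.66], [-1.3, 4.44], [0, 2.69], [-3.02, 3.02]. Speed limits (rad/s): [2.22, 2.22, 2.79, 3.14, 3.14, 3.14].

## Interface

Orientations are given as [roll, pitch, yaw] about the fixed x, y, z axes, in that order (R = Rz(yaw) Ry(pitch) Rx(roll)).
In Python, from rig import monitor, imaging, r gives the robot as it stands.
- The arm moves only by the tool drive_tool, never from a script. Its argument "plan" is a list of rows, each an object of numbers: "x", "y", "z": the shift along the tool's x, y, z in units of 50 mm (1.0 is 50 mm); "ax", "ay", "az": the turn, a rotation vector about the tool's x, y, z in units of 6 degrees (1.0 is 6 degrees); "hand": the finger opening in mm, from 0 to 85.4. In form: [{"x": .., "y": .., "z": .., "ax": .., "ay": .., "az": .., "hand": ..}, ...]. A call has 1 to 8 rows; each row is the pose to reach, as a shift and turn from the pose commanded when the call began, along the tool's axes at that moment; what a row does not reach only later rows make up. A row lasts 1/10 s, in which the tool goes at most 50 mm and 8.59 degrees, less where a joint would pass 70% of its speed; a pose out of reach is approached as far as the arm can. A call with a gripper value outside its range is refused whole. The fingers move at their own pace and stop on an object; "grip_force" is the grip in N (left out, the last holds). Time passes only in rows, so rows that repeat a pose let the fingers close. It gives the time, the measured TCP pose, the force, the opening and the grip force at its end, in the units of the state.
- monitor.sense(): the state, without advancing time (a new reading comes with each control period).
- imaging.grab_frame(name): name is "scene" or "side" or "wrist"; returns the picture (384x512x3 uint8, red, green, blue); there is no depth.
- imaging.camera_info(name): a dict with "mtx" (3x3 intrinsics, pixels), "R" (3x3) and "t" (3): a world point X has camera coordinates R X + t. Camera axes: x right, y down, z forward; pixel columns grow to the right and rows downward; lengths in mm; the calibration is good to about 2 mm. A picture is of the moment at which its call begins: read the wrist's pose just before it. camera_info takes no time and is no camera call; for the wrist camera it gives the pose at the moment of the call.
- r.sign_off(): hands the job in; it is judged then, once.
The state is a dict: "clock": time; "qpos": joint angles; "qvel": joint speeds; "joint_efforts": joint torques, N m; "eef_pos": TCP position; "tcp_rot": TCP orientation; "contact_force": force on the tool from outside, world axes, zero at the start; "wrist_torque": the same for the moment, N m; "opening": opening from 0.0 (shut) to 1.0 (fully open); "grasp_force": force on a finger pad.
Only numpy, scipy, OpenCV 4.12 (cv2) and the standard library are available. Lean on these libraries where they do the work, as an engineer would, in place of code of your own. Each camera call takes 0.05 s, during which the arm holds its last target. There are 200 camera calls.

## Task

The colour-swatch ring binder lies open: turn the top divider board of the right-hand pile over the rings, so that it lies flat on the left-hand pile with its other face showing. Turn that one board only, the next one stays on the right; lay it down with the hand, do not let it slap down, and leave the things around the binder where they stand.

Things in the scene. Friction and masses are not known exactly. Their poses are not given: they have to be found in the camera images.
- binder: grey ring binder lying open and flat, fixed to the table. Origin: on the table under the middle of its spine; x axis along the spine, away from the robot; y towards the left-hand pile; z up (places below are in this frame, mm). Open covers 235 (x) by 400 (y), 3 thick. A pile of stiff boards lies on each side
- ring_top (a point): top of the rings, midway between them: y 0, z 68. Two upright smooth steel rings of 4 mm wire at x = -40 and x = +40, each a circle of radius 32 in the y-z plane, centre y 0, z 36. A board drawn straight out from the rings' centre line rides over the wire freely; one pushed over while its holes hang back binds on the wire at about 45 degrees to it. Axes as the binder's
- left_pile (a point): middle of the left pile's top face: y +97, z 32. Pile fixed, 210 (x) by 150, from y 22 to y 172. An earlier divider in it has a tab at x +3 to +103, y 172 to 192, z 28 to 32; past the rest of that edge is free space down to the cover, which ends at y 200. Axes as the binder's
- right_pile (a point): middle of the top face of the fixed part of the right pile: y -97, z 28; 210 (x) by 150, from y -22 to y -172. On it lie two loose dividers of 4 mm, so that the whole tops out at z 36. Axes as the binder's
- leaf_center (a point): middle of the top divider on the right: stiff loose board, 210 along the spine by 150 by 4 mm, 0.10 to 0.18 kg, threaded on both rings by 10 mm square holes, centres 10 mm from its spine edge and so 160 mm from the tab's edge; falls freely to the side it leans to. At start y -97, z 34, axes as the binder's, round patches up. Turned: z axis down, oblong patches up, near y +97, z 34
- leaf_tab (a point): middle of the outer edge of that divider's tab, half-way through its thickness. Tab: 100 mm wide along the spine, 4 thick, juts 20 mm past the board's outer edge; at start x -53, y -192, z 34, underside at z 32, free space below it down to the cover (z 3), the pile's side 20 mm in. Turned over it juts out past the left pile likewise, again at x -53
- next_leaf_center (a point): middle of the next divider, a like loose board directly below the first: y -97, z 30. Its tab is in the half farther from the robot, x +3 to +103, y -172 to -192. It stays on the right
- dispenser: bystander: blue tape dispenser, 150 x 62 x 80 mm, origin under its middle, stands on the table right of the binder
- mould: bystander: plaster mould block 120 x 90 x 34 mm, origin under its middle, on the table left of the binder
- jar: bystander: white jar, 64 mm across and 78 mm tall, origin under its middle, on the table left of the binder
- leaf: the same top divider as a whole; origin at its middle, as leaf_center. While its tab is lifted from below, its holes stay low on the wire, near the level of the rings' centre, until it stands at about 45 degrees; from there it must be drawn out and up for them to climb. Let down on the left they run down the wire by themselves

How it is judged (in metres and radians):
At the end, for the whole second after the job is handed in: The top divider lies turned over and flat (within 4 degrees) on the left-hand pile, on its rings, its middle within 12 mm of its place across the spine and within 8 mm in height; the next divider lies flat on the right-hand pile (angle between leaf_center's own z axis and vertical above 3.07 rad and y of leaf_center in the frame of binder between 0.085 and 0.109 m and z of leaf_center in the frame of binder below 0.042 m and angle between next_leaf_center's own z axis and vertical below 0.07 rad and y of next_leaf_center in the frame of binder below -0.085 m and z of next_leaf_center in the frame of binder below 0.038 m); the robot touches nothing.
It fails at once if the divider slaps down (turns faster than 8.5 rad/s, as in a free fall from more than about 50 mm at its outer edge) (angular speed of leaf above 8.5 rad/s).
It fails at once if the next divider is lifted by more than about 20 degrees (angle between next_leaf_center's own z axis and vertical above 0.35 rad).
It fails at once if the tape dispenser is shifted by more than 30 mm (distance of dispenser from where it was at the start of the episode above 0.03 m).
It fails at once if the mould is shifted by more than 30 mm (distance of mould from where it was at the start of the episode above 0.03 m).
It fails at once if the jar is shifted by more than 30 mm (distance of jar from where it was at the start of the episode above 0.03 m).
It also fails if it takes over 61 s, if anything falls off the work surface, if the arm or the gripper's body presses on something with over 40 N, if the wrist force passes 120 N, or if a joint passes its speed limit or range.

## Working session

There is one attempt and no reset: what is moved stays moved. The work goes in short steps, Python scripts to look and compute and a tool call to move; the robot and the scene stay as the last step left them, time stands still between calls to the robot, and variables do not carry over. Pictures are saved under pics/ and viewed, at most 12 in all, crops included, and the job is handed in when it is done.

Besides the shell and the picture viewer there is one more tool, called after "Call:" as a command line: name --argument value ..., lists and objects as JSON in quotes. drive_tool: Moves the arm, as the interface text tells. Its arguments: {"type":"object","properties":{"plan":{"type":"array","items":{"type":"object","properties":{"x":{"type":"number"},"y":{"type":"number"},"z":{"type":"number"},"ax":{"type":"number"},"ay":{"type":"number"},"az":{"type":"number"},"hand":{"type":"number"}}}},"grip_force":{"type":"number"}},"required":["plan"]}

```bash
mkdir -p pics; ls; python3 - <<'E'
from rig import monitor, imaging, r
import cv2
s=monitor.sense(); print(s)
for n in ("scene","side"):
    cv2.imwrite(f"pics/{n}0.png",imaging.grab_frame(n)[:,:,::-1]); c=imaging.camera_info(n); print(n,c)
E
```

```text
pics
{'clock': 0.0, 'qpos': array([ 1.29962408e+00,  3.53643534e-01,  1.63412809e+00, -1.26498741e-05,
        1.15520695e+00, -2.39123846e-03]), 'qvel': array([-0.00242827, -0.00045282, -0.00119775, -0.00081758,  0.00057679,
        0.00148387]), 'joint_efforts': array([-4.41734264e-04, -6.05259919e+01, -3.42072093e+01, -1.92462112e-04,
        9.37500241e-03,  3.32931097e-05]), 'eef_pos': array([165.84414764, 602.10264   , 230.56715167]), 'tcp_rot': array([-3.14020671e+00,  8.25190878e-06,  2.87281677e+00]), 'contact_force': array([ 0.4512608 , -0.0086922 , -0.62989951]), 'wrist_torque': array([-0.01967183, -0.01057395, -0.00498198]), 'grasp_force': 0.0, 'opening': 1.0006679214217349}
scene {'mtx': array([[425.9566568 ,   0.        , 252.22151604],
       [  0.        , 425.9566568 , 186.04866235],
       [  0.        ,   0.        ,   1.        ]]), 'R': array([[ 0.05981063,  0.99817594,  0.00821441],
       [ 0.73792957, -0.03867196, -0.67376883],
       [-0.67222217,  0.04636019, -0.73889654]]), 't': array([  -7.85216901, -359.01834225, 1643.7368911 ])}
side {'mtx': array([[471.84287126,   0.        , 254.63332396],
       [  0.        , 471.84287126, 199.2729659 ],
       [  0.        ,   0.        ,   1.        ]]), 'R': array([[ 0.99519399, -0.09580238,  0.02026891],
       [-0.028586  , -0.48220052, -0.87559437],
       [ 0.0936577 ,  0.87080685, -0.48262166]]), 't': array([-567.46970755,   82.14526418, 1341.70998165])}
```

View pics/scene0.png

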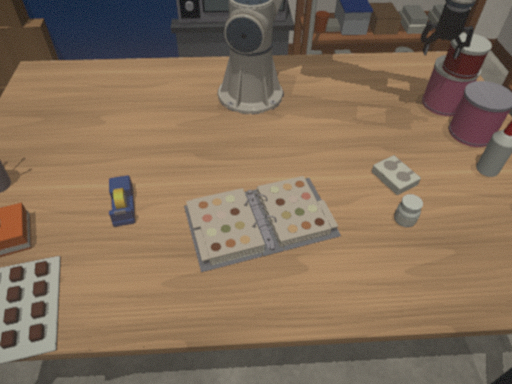

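View pics/side0.png

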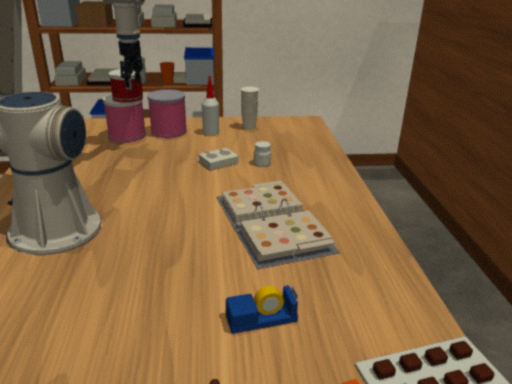

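The scene view shows the binder around (262,222) with the right pile to its left, the dispenser at (122,200), the mould at (396,174) and the jar at (408,210). The side view shows the binder around (277,222). I'll enlarge the binder in both views to get its corners.

```bash
python3 - <<'E'
import cv2,numpy as np
a=cv2.imread("pics/scene0.png")[170:275,175:350]; b=cv2.imread("pics/side0.png")[175:270,210:345]
a=cv2.resize(a,(700,420)[:2],interpolation=cv2.INTER_CUBIC) # x4
b=cv2.resize(b,None,fx=4,fy=4,interpolation=cv2.INTER_CUBIC)
cv2.imwrite("pics/c1.png",a); cv2.imwrite("pics/c2.png",b)
E
```

```text
(no output)
```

View pics/c1.png

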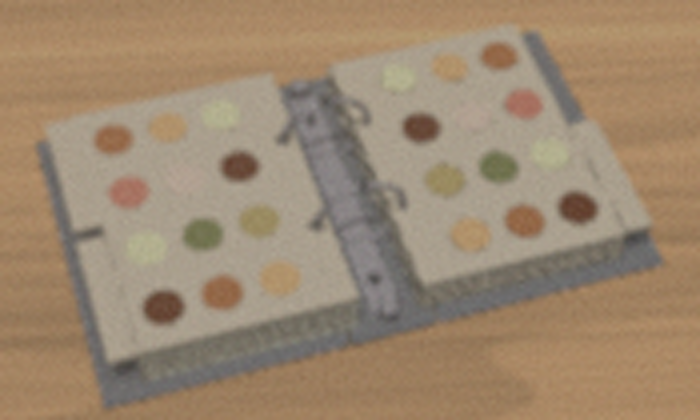

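The crop shows the cover corners at (108,405), (662,265) and (533,30). The top leaf's tab outer edge runs from about (45,125) to (78,232), and the ring tops are visible at the spine.

```bash
cat > h.py <<'E'
from rig import monitor, imaging, r
import numpy as np
def ray(n,uv,z):
    c=imaging.camera_info(n); d=c["R"].T@np.linalg.solve(c["mtx"],[*uv,1]); o=-c["R"].T@c["t"]
    return o+d*(z-o[2])/d[2]
E
python3 - <<'E'
from h import *
P=lambda u,v,z: ray("scene",(175+(u+.5)/4-.5,170+(v+.5)/4-.5),z)
for p in [(108,405,3),(662,265,3),(533,30,3),(45,125,36),(78,232,36),(108,362,36),(357,298,36),(277,76,36),(333,66,32),(418,283,32),(652,228,32),(522,27,32)]: print(p,P(*p).round(1))
# fit binder pose from known binder-frame points
import numpy as np
B=np.array([(117.5,-200),(117.5,200),(-117.5,200),(-103,-192),(105,-192),(105,-22),(-105,-22),(-105,22),(105,22),(105,192),(-105,172)])
pp=[(108,405,3),(662,265,3),(533,30,3),(45,125,36),(108,362,36),(357,298,36),(277,76,36),(333,66,32),(418,283,32),(652,228,32),(522,27,32)]
W=np.array([P(*p)[:2] for p in pp])
b=B@[1,1j]; w=W@[1,1j]
m=((b-b.mean()).conj()*(w-w.mean())).sum(); k=m/abs(m); o=w.mean()-k*b.mean()
print("yaw",np.angle(k),"org",o,np.abs(w-o-k*b).round(1), ((w-o)/k).round(0))
for n,q in [("disp",(-0,0))]: pass
for n,uv,z in [("disp",(122,222),0),("disp2",(110,185),40),("mould",(396,172),34),("jar",(410,203),78)]: 
    q=ray("scene",uv,z)[:2]@[1,1j]; print(n,q,(q-o)/k)
E
```

```text
(108, 405, 3) [ 779.7 -170.9    3. ]
(662, 265, 3) [688.8 212.3   3. ]
(533, 30, 3) [459.4 155.7   3. ]
(45, 125, 36) [ 565.8 -217.7   36. ]
(78, 232, 36) [ 663.1 -191.    36. ]
(108, 362, 36) [ 768.1 -168.5   36. ]
(357, 298, 36) [727.5  -5.1  36. ]
(277, 76, 36) [527.2 -48.8  36. ]
(333, 66, 32) [515.7  -6.4  32. ]
(418, 283, 32) [714.9  37.   32. ]
(652, 228, 32) [677.9 202.8  32. ]
(522, 27, 32) [483.  140.6  32. ]
yaw 0.23240322297905083 org (621.2036480717018-6.52269664456175j) [3.7 3.  5.5 0.9 0.8 1.7 4.5 3.4 4.  2.2 5.4] [ 116.-196.j  116.+197.j -120.+195.j -103.-193.j  106.-191.j  104. -23.j
 -101. -19.j -103. +24.j  101. +21.j  103.+191.j -101.+175.j]
disp (604.8463208742833-401.57951478762243j) (-106.90579428514735-380.6686260550303j)
disp2 (495.58128780443826-443.78068280669436j) (-222.95295174707485-396.5696725279789j)
mould (480.9849979091538+423.4170359208608j) (-37.426626760471244+450.6758159710442j)
jar (642.1825688768301+404.0842306817864j) (114.98459099069287+394.7362508324208j)
```

```bash
cat >> h.py <<'E'
from scipy.spatial.transform import Rotation as Ro
YAW=0.2324; ORG=np.array([621.2,-6.5,0]); Bm=Ro.from_euler("z",YAW).as_matrix()
def w2b(p): return Bm.T@(np.asarray(p)-ORG)
def Rt(th,sx=-1):
    """tool orientation holding the leaf at turn angle th (deg; 0 flat right, 90 upright, 180 flat left); tool x = sx*bx"""
    t=np.radians(th); d=Bm@[0,np.cos(t),-np.sin(t)]; x=sx*Bm[:,0]
    return np.column_stack([x,np.cross(d,x),d])
def pose():
    s=monitor.sense(); return s["eef_pos"],Ro.from_euler("xyz",s["tcp_rot"]).as_matrix(),s
def rows(pb,R,n=1,ref=None):
    """rows to binder-frame TCP pb, orientation R"""
    p,R0,s=pose() if ref is None else ref
    sh=R0.T@(Bm@np.asarray(pb,float)+ORG-p)/50; rv=Ro.from_matrix(R0.T@R).as_rotvec(degrees=True)/6
    print("from binder",w2b(p).round(1)," target",np.round(pb,1))
    for i in range(1,n+1): print(np.round(np.r_[sh,rv]*i/n,2))
E
python3 - <<'E'
from h import *
rows([-60,0,260],Rt(70),1); rows([-60,0,260],Rt(70,1),1)
E
```

```text
from binder [-302.9  697.2  230.7]  target [-60   0 260]
[-10.96  -9.9   -0.58  -3.27   0.83  -4.74]
from binder [-302.9  697.2  230.7]  target [-60   0 260]
[-10.96  -9.9   -0.58   1.12   4.4   24.88]
```

Call:
drive_tool --plan '[{"x": -0.7,"y": -0.6,"z": -0.3,"hand": 40},{"x": -1.4,"y": -1.2,"z": -0.6,"ax": -0.4,"ay": 0.1,"az": -0.6,"hand": 40},{"x": -2.1,"y": -1.8,"z": -0.6,"ax": -0.8,"ay": 0.2,"az": -1.2,"hand": 40},{"x": -2.8,"y": -2.5,"z": -0.6,"ax": -1.2,"ay": 0.3,"az": -1.8,"hand": 40},{"x": -3.5,"y": -3.1,"z": -0.6,"ax": -1.6,"ay": 0.4,"az": -2.4,"hand": 40},{"x": -4.2,"y": -3.8,"z": -0.6,"ax": -1.6,"ay": 0.4,"az": -2.4,"hand": 40},{"x": -4.9,"y": -4.5,"z": -0.6,"ax": -1.6,"ay": 0.4,"az": -2.4,"hand": 40},{"x": -5.5,"y": -5.0,"z": -0.6,"ax": -1.6,"ay": 0.4,"az": -2.4,"hand": 40}]'

```text
invalid input
```

```bash
python3 - <<'E'
from h import *
p,R,s=pose(); print(s["qpos"].round(3),p.round(1),w2b(p).round(1),s["clock"])
rz=lambda a:Ro.from_euler("z",a).as_matrix(); ry=lambda a:Ro.from_euler("y",a).as_matrix()
q0=np.array([1.29962,.35364,1.63413,0,1.15521,-.00239]);R0=Ro.from_euler("xyz",[-3.14020671,0,2.87281677]).as_matrix()
for s4 in(1,-1):
  for s6 in (1,-1):
    f=lambda q:rz(q[0])@ry(q[1]+q[2])@rz(s4*q[3])@ry(q[4])@rz(s6*q[5])
    T=f(q0).T@R0; print(s4,s6,T.round(2).tolist(),Ro.from_matrix((f(s["qpos"])@T).T@R).magnitude())
rows([-60,-150,300],Rt(60))
E
```

```text
[ 1.3    0.354  1.634  0.     1.155 -0.002] [165.9 602.2 230.7] [-302.9  697.2  230.7] 0.1
1 1 [[0.0, -1.0, -0.0], [1.0, 0.0, -0.0], [0.0, -0.0, 1.0]] 1.1048056656222799e-05
1 -1 [[0.0, -1.0, -0.0], [1.0, 0.0, -0.0], [0.0, -0.0, 1.0]] 1.0234713349316758e-05
-1 1 [[0.0, -1.0, -0.0], [1.0, 0.0, -0.0], [0.0, -0.0, 1.0]] 3.761455531628411e-05
-1 -1 [[0.0, -1.0, -0.0], [1.0, 0.0, -0.0], [0.0, -0.0, 1.0]] 3.0363904812484032e-05
from binder [-302.9  697.2  230.7]  target [ -60 -150  300]
[-12.4  -12.53  -1.37  -4.9    1.25  -4.68]
```

Call:
drive_tool --plan '[{"x": -0.7,"y": -0.6,"z": -0.3,"ax": 0,"ay": 0,"az": 0,"hand": 40},{"x": -1.4,"y": -1.2,"z": -0.6,"ax": -0.4,"ay": 0.1,"az": -0.6,"hand": 40},{"x": -2.1,"y": -1.8,"z": -0.6,"ax": -0.8,"ay": 0.2,"az": -1.2,"hand": 40},{"x": -2.8,"y": -2.5,"z": -0.6,"ax": -1.2,"ay": 0.3,"az": -1.8,"hand": 40},{"x": -3.5,"y": -3.1,"z": -0.6,"ax": -1.6,"ay": 0.4,"az": -2.4,"hand": 40},{"x": -4.2,"y": -3.8,"z": -0.6,"ax": -1.6,"ay": 0.4,"az": -2.4,"hand": 40},{"x": -4.9,"y": -4.5,"z": -0.6,"ax": -1.6,"ay": 0.4,"az": -2.4,"hand": 40},{"x": -5.5,"y": -5.0,"z": -0.6,"ax": -1.6,"ay": 0.4,"az": -2.4,"hand": 40}]'

```text
clock: 0.9
eef_pos: [365.1, 285.9, 261.2]
tcp_rot: [2.971, -0.02, 3.126]
contact_force: [0.8, -0.2, -0.7]
opening: 0.469
grasp_force: 0.0
```

```bash
python3 - <<'E'
from h import *
p,R,s=pose(); print(s["qpos"].round(4).tolist(),p.round(1).tolist(),s["tcp_rot"].tolist(),w2b(p).round(1),s["clock"])
rz=lambda a:Ro.from_euler("z",a).as_matrix(); ry=lambda a:Ro.from_euler("y",a).as_matrix()
T=rz(np.pi/2)
for s4 in(1,-1):
  for s6 in (1,-1):
    f=lambda q:rz(q[0])@ry(q[1]+q[2])@rz(s4*q[3])@ry(q[4])@rz(s6*q[5])
    print(s4,s6,Ro.from_matrix((f(s["qpos"])@T).T@R).magnitude())
rows([-60,-150,300],Rt(60))
E
```

```text
[0.5468, 0.0224, 1.9875, 0.1776, 1.0638, -1.0877] [365.1, 285.9, 261.2] [2.970803708941316, -0.02035358273286203, 3.1258416952927006] [-181.9  343.6  261.2] 0.9
1 1 8.114495799192046e-16
1 -1 2.1753163252960688
-1 1 0.3552469389210325
-1 -1 2.01678617670531
from binder [-181.9  343.6  261.2]  target [ -60 -150  300]
[-4.77 -8.69 -2.38 -3.33  0.63 -2.31]
```

Call:
drive_tool --plan '[{"x": -0.5,"y": -0.8,"z": -0.3,"ax": -0.4,"ay": 0.1,"az": -0.3,"hand": 40},{"x": -1.0,"y": -1.6,"z": -0.6,"ax": -0.8,"ay": 0.2,"az": -0.6,"hand": 40},{"x": -1.5,"y": -2.4,"z": -0.8,"ax": -1.2,"ay": 0.2,"az": -0.9,"hand": 40},{"x": -2.0,"y": -3.3,"z": -1.0,"ax": -1.6,"ay": 0.3,"az": -1.2,"hand": 40},{"x": -2.5,"y": -4.2,"z": -1.2,"ax": -2.0,"ay": 0.4,"az": -1.5,"hand": 40},{"x": -3.0,"y": -5.1,"z": -1.5,"ax": -2.4,"ay": 0.5,"az": -1.8,"hand": 40},{"x": -3.5,"y": -6.0,"z": -1.7,"ax": -2.8,"ay": 0.5,"az": -2.0,"hand": 40},{"x": -4.0,"y": -6.8,"z": -2.0,"ax": -3.3,"ay": 0.6,"az": -2.3,"hand": 40}]'

```text
clock: 1.7
eef_pos: [555.2, -59.8, 296.4]
tcp_rot: [2.619, 0.003, -2.91]
contact_force: [1.3, 1.0, 0.2]
opening: 0.466
grasp_force: 0.0
```

```bash
cat > ik.py <<'E'
from h import *
from scipy.optimize import least_squares
rz=lambda a:Ro.from_euler("z",a).as_matrix(); ry=lambda a:Ro.from_euler("y",a).as_matrix()
def fR(q): return rz(q[0])@ry(q[1]+q[2])@rz(q[3])@ry(q[4])@rz(q[5]+np.pi/2)
def A(q): # columns a1,h,L1,L2,e,L3
    Z=rz(q[0]);F=Z@ry(q[1]+q[2])
    return np.column_stack([Z[:,0],[0,0,1],Z@ry(q[1])[:,2],F[:,2],F[:,0],fR(q)[:,2]])
E
python3 - <<'E'
from ik import *
p,R,s=pose(); print(s["qpos"].round(4).tolist(),p.round(1).tolist(),w2b(p).round(1))
Q=[[1.29962,.35364,1.63413,0,1.15521,-.00239],[0.5468, 0.0224, 1.9875, 0.1776, 1.0638, -1.0877],s["qpos"]]
P=[[165.844,602.10,230.567],[365.1, 285.9, 261.2],p]
M=np.vstack([A(q) for q in Q]); v=np.hstack(P)
x,res,rk,sv=np.linalg.lstsq(M,v,rcond=None); print(x.round(1),rk,sv.round(2),(M@x-v).round(1))
np.save("L.npy",x)
lo=np.array([-2.63,-.92,.06,-1.3,0,-3.02]);hi=np.array([2.63,2.1,2.66,4.44,2.69,3.02])
for sx in (-1,1):
  q=s["qpos"].copy()
  if sx==1:q[5]+=np.pi if q[5]<0 else -np.pi
  for th in [60,30,30,45,60,75,90,105,120,135,150,160,165,170]:
    t=np.radians(th);pb=[-53,-178*np.cos(t),36+178*np.sin(t)];pw=Bm@pb+ORG;Rr=Rt(th,sx)
    f=lambda q:np.r_[A(q)@x-pw,200*(Ro.from_matrix(Rr.T@fR(q)).as_rotvec())]
    o=least_squares(f,np.clip(q,lo+1e-3,hi-1e-3),bounds=(lo,hi));q=o.x;print(sx,th,q.round(2),round(o.cost,2))
E
```

```text
[-0.3668, 0.3525, 1.5896, 0.4273, 1.5169, -2.2628] [555.2, -59.8, 296.4] [-76.5 -36.7 296.4]
[  9.4 325.8 567.1 496.8  86.6 347. ] 6 [3.42 2.46 0.45 0.23 0.03 0.02] [ 1.4 -0.4 -0.1  0.4 -0.7  0.1  0.1  0.3  0. ]
-1 60 [-0.41  0.54  1.56  0.42  1.4  -2.36] 0.0
-1 30 [-0.6   0.94  1.26  0.64  1.8  -2.55] 0.0
-1 30 [-0.6   0.94  1.26  0.64  1.8  -2.55] 0.0
-1 45 [-0.53  0.73  1.42  0.54  1.6  -2.48] 0.0
-1 60 [-0.41  0.54  1.56  0.42  1.4  -2.36] 0.0
-1 75 [-0.25  0.38  1.68  0.25  1.22 -2.15] 0.0
-1 90 [-0.03  0.29  1.77  0.    1.09 -1.84] 0.0
-1 105 [ 0.21  0.28  1.82 -0.3   1.05 -1.44] 0.0
-1 120 [ 0.44  0.37  1.84 -0.57  1.12 -1.06] 0.0
-1 135 [ 0.62  0.53  1.81 -0.76  1.26 -0.77] 0.0
-1 150 [ 0.74  0.74  1.74 -0.87  1.43 -0.57] 0.0
-1 160 [ 0.79  0.9   1.67 -0.92  1.55 -0.48] 0.0
-1 165 [ 0.81  0.98  1.63 -0.95  1.61 -0.44] 0.0
-1 170 [ 0.82  1.05  1.59 -0.97  1.68 -0.41] 0.0
1 60 [-0.41  0.54  1.56  0.42  1.4   0.78] 0.0
1 30 [-0.6   0.94  1.26  0.64  1.8   0.59] 0.0
1 30 [-0.6   0.94  1.26  0.64  1.8   0.59] 0.0
1 45 [-0.53  0.73  1.42  0.54  1.6   0.66] 0.0
1 60 [-0.41  0.54  1.56  0.42  1.4   0.78] 0.0
1 75 [-0.25  0.38  1.68  0.25  1.22  0.99] 0.0
1 90 [-0.03  0.29  1.77  0.    1.09  1.31] 0.0
1 105 [ 0.21  0.28  1.82 -0.3   1.05  1.7 ] 0.0
1 120 [ 0.44  0.37  1.84 -0.57  1.12  2.08] 0.0
1 135 [ 0.62  0.53  1.81 -0.76  1.26  2.37] 0.0
1 150 [ 0.74  0.74  1.74 -0.87  1.43  2.57] 0.0
1 160 [ 0.79  0.9   1.67 -0.92  1.55  2.66] 0.0
1 165 [ 0.81  0.98  1.63 -0.95  1.61  2.7 ] 0.0
1 170 [ 0.82  1.05  1.59 -0.97  1.68  2.73] 0.0
```

```bash
python3 - <<'E'
from h import *
rows([-53,-240,140],Rt(32),8)
E
```

```text
from binder [-76.5 -36.7 296.4]  target [ -53 -240  140]
[-0.06 -0.64  0.08 -0.58  0.    0.  ]
[-0.12 -1.27  0.17 -1.17  0.01  0.  ]
[-0.17 -1.91  0.25 -1.75  0.01  0.01]
[-0.23 -2.54  0.34 -2.34  0.01  0.01]
[-0.29 -3.18  0.42 -2.92  0.01  0.01]
[-0.35 -3.81  0.51 -3.51  0.02  0.01]
[-0.41 -4.45  0.59 -4.09  0.02  0.01]
[-0.46 -5.09  0.68 -4.67  0.02  0.01]
```

Call:
drive_tool --plan '[{"x": -0.06,"y": -0.64,"z": 0.08,"ax": -0.6,"ay": 0,"az": 0,"hand": 40},{"x": -0.12,"y": -1.27,"z": 0.17,"ax": -1.2,"ay": 0,"az": 0,"hand": 40},{"x": -0.17,"y": -1.91,"z": 0.25,"ax": -1.8,"ay": 0,"az": 0,"hand": 40},{"x": -0.23,"y": -2.54,"z": 0.34,"ax": -2.4,"ay": 0,"az": 0,"hand": 40},{"x": -0.29,"y": -3.18,"z": 0.42,"ax": -3.0,"ay": 0,"az": 0,"hand": 40},{"x": -0.35,"y": -3.81,"z": 0.51,"ax": -3.6,"ay": 0,"az": 0,"hand": 40},{"x": -0.46,"y": -5.09,"z": 0.68,"ax": -4.67,"ay": 0.02,"az": 0.01,"hand": 40},{"x": -0.46,"y": -5.09,"z": 0.68,"ax": -4.67,"ay": 0.02,"az": 0.01,"hand": 40}]'

```text
clock: 2.5
eef_pos: [621.2, -252.3, 127.4]
tcp_rot: [2.117, -0.012, -2.913]
contact_force: [-2.4, 1.0, -2.1]
opening: 0.467
grasp_force: 0.0
```

```bash
python3 - <<'E'
from h import *
import cv2
p,R,s=pose(); print(w2b(p).round(1),s["qpos"].round(2)); print(np.abs(Ro.from_matrix(R.T@Rt(32)).as_rotvec()))
c=imaging.camera_info("wrist"); im=imaging.grab_frame("wrist"); cv2.imwrite("pics/w1.png",im[:,:,::-1])
import pickle; pickle.dump(c,open("w1.pkl","wb"))
for q in [(-103,-192,36),(-3,-192,36),(-3,-172,36),(-105,-22,36),(105,-22,36),(103,-192,32)]:
    X=c["R"]@(Bm@q+ORG)+c["t"]; u=c["mtx"]@X; print(q,(u[:2]/u[2]).round(0),X[2].round(0))
E
```

```text
[ -56.6 -239.2  127.4] [-0.66  0.99  1.1   0.59  1.89 -2.52]
[0.01207231 0.00358133 0.01227435]
(-103, -192, 36) [172. 130.] 230.0
(-3, -192, 36) [183. 259.] 262.0
(-3, -172, 36) [199. 248.] 279.0
(-105, -22, 36) [282. 107.] 367.0
(105, -22, 36) [280. 274.] 434.0
(103, -192, 32) [189. 363.] 298.0
```

View pics/w1.png

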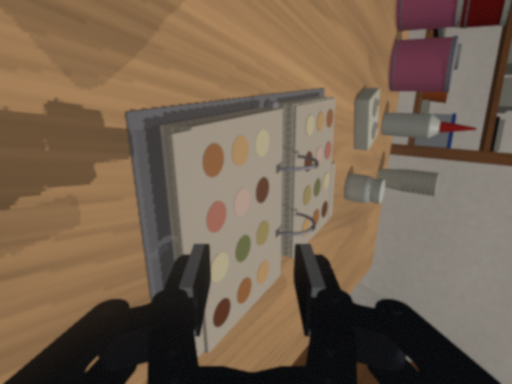

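The wrist view shows the near tab corner at about (172,127), against a predicted (172,130), so the binder pose is good. Next I go down outside the tab, then in under it.

```bash
python3 - <<'E'
from h import *
ref=pose(); rows([-53,-222,36],Rt(32),1,ref); rows([-53,-168,36],Rt(32),1,ref)
E
```

```text
from binder [ -55.9 -239.8  129.6]  target [ -53 -222   36]
[-0.07 -1.41  1.28  0.07 -0.02 -0.1 ]
from binder [ -55.9 -239.8  129.6]  target [ -53 -168   36]
[-0.07 -0.84  2.2   0.07 -0.02 -0.1 ]
```

Call:
drive_tool --plan '[{"x": 0,"y": 0,"z": 0,"ax": 0,"ay": 0,"az": 0,"hand": 40},{"x": 0,"y": 0,"z": 0,"ax": 0,"ay": 0,"az": 0,"hand": 40},{"x": 0,"y": 0,"z": 0,"ax": 0,"ay": 0,"az": 0,"hand": 40}]'

```text
clock: 2.85
eef_pos: [625.4, -250.1, 144.0]
tcp_rot: [2.136, 0.003, -2.908]
contact_force: [-0.2, -0.4, 0.8]
opening: 0.468
grasp_force: 0.0
```

```bash
python3 - <<'E'
from h import *
ref=pose(); rows([-53,-222,36],Rt(32),1,ref); rows([-53,-168,36],Rt(32),1,ref)
E
```

```text
from binder [ -52. -238.  144.]  target [ -53 -222   36]
[ 0.03 -1.65  1.43 -0.06  0.01  0.03]
from binder [ -52. -238.  144.]  target [ -53 -168   36]
[ 0.03 -1.08  2.34 -0.06  0.01  0.03]
```

Call:
drive_tool --plan '[{"x": 0.02,"y": -0.4,"z": 0.36,"ax": 0,"ay": 0,"az": 0,"hand": 40},{"x": 0.02,"y": -0.8,"z": 0.7,"ax": 0,"ay": 0,"az": 0,"hand": 40},{"x": 0.02,"y": -1.2,"z": 1.05,"ax": 0,"ay": 0,"az": 0,"hand": 40},{"x": 0.02,"y": -1.45,"z": 1.28,"ax": 0,"ay": 0,"az": 0,"hand": 40},{"x": 0.02,"y": -1.6,"z": 1.4,"ax": 0,"ay": 0,"az": 0,"hand": 40},{"x": 0.02,"y": -1.65,"z": 1.43,"ax": 0,"ay": 0,"az": 0,"hand": 40},{"x": 0.02,"y": -1.65,"z": 1.43,"ax": 0,"ay": 0,"az": 0,"hand": 40},{"x": 0.02,"y": -1.65,"z": 1.43,"ax": 0,"ay": 0,"az": 0,"hand": 40}]'

```text
clock: 3.65
eef_pos: [620.3, -235.2, 33.5]
tcp_rot: [2.133, 0.001, -2.909]
contact_force: [0.3, 0.4, -0.6]
opening: 0.47
grasp_force: 0.0
```

```bash
python3 - <<'E'
from h import *
import cv2
ref=pose(); rows([-53,-168,36],Rt(32),1,ref); print(ref[2]["contact_force"])
im=imaging.grab_frame("side")[:,:,::-1][160:300,200:400]; cv2.imwrite("pics/s2.png",cv2.resize(im,None,fx=4,fy=4,interpolation=2))
E
```

```text
from binder [ -53.6 -222.3   33.5]  target [ -53 -168   36]
[-0.01  0.62  0.89 -0.03  0.01  0.01]
[ 0.33442286  0.35697465 -0.62766623]
```

View pics/s2.png

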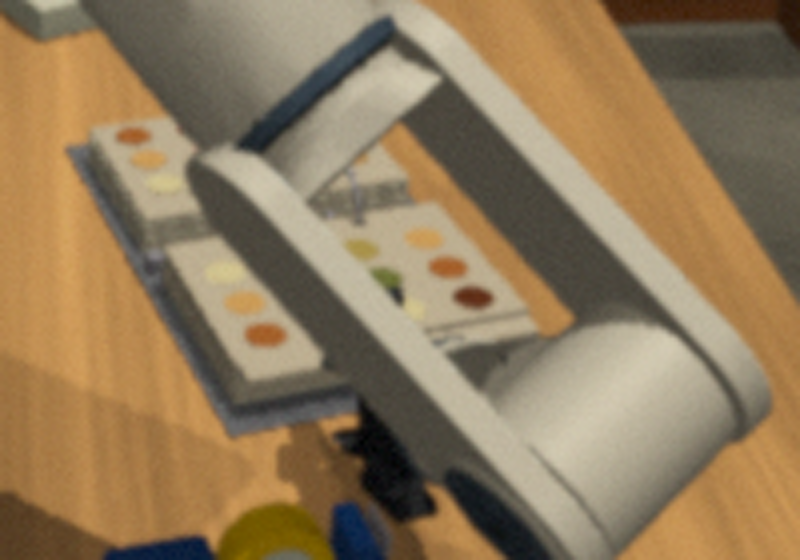

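Call:
drive_tool --plan '[{"x": 0,"y": 0.12,"z": 0.18,"ax": 0,"ay": 0,"az": 0,"hand": 40},{"x": 0,"y": 0.24,"z": 0.36,"ax": 0,"ay": 0,"az": 0,"hand": 40},{"x": 0,"y": 0.36,"z": 0.54,"ax": 0,"ay": 0,"az": 0,"hand": 40},{"x": 0,"y": 0.48,"z": 0.72,"ax": 0,"ay": 0,"az": 0,"hand": 40},{"x": 0,"y": 0.6,"z": 0.9,"ax": 0,"ay": 0,"az": 0,"hand": 40},{"x": 0,"y": 0.6,"z": 0.9,"ax": 0,"ay": 0,"az": 0,"hand": 40},{"x": 0,"y": 0.6,"z": 0.9,"ax": 0,"ay": 0,"az": 0,"hand": 40}]'

```text
clock: 4.4
eef_pos: [607.4, -181.9, 34.2]
tcp_rot: [2.132, 0.0, -2.909]
contact_force: [-0.4, 0.2, -0.4]
opening: 0.467
grasp_force: 0.0
```

```bash
python3 - <<'E'
from h import *
import cv2
ref=pose(); print(w2b(ref[0]),ref[2]["contact_force"])
R=Rt(32)
# lift: lower pad tip under leaf ~12 mm in from the tab edge, leaf at th about the hole (-32,34)
n=np.array([-np.sin(np.radians(32)),-np.cos(np.radians(32))])
for th in (6,12,18,24,30):
    t=np.radians(th); c=np.array([-32-148*np.cos(t),32+148*np.sin(t)]); tcp=c-20*n+5*np.array([-n[1],n[0]])
    rows([-53,*tcp],R,1,ref)
E
```

```text
[ -53.80659126 -167.49953296   34.20925078] [-0.4053124   0.15214267 -0.40095248]
from binder [ -53.8 -167.5   34.2]  target [ -53.  -164.4   61.8]
[-0.02  0.5  -0.24 -0.03 -0.    0.  ]
from binder [ -53.8 -167.5   34.2]  target [ -53.  -161.9   77.1]
[-0.02  0.79 -0.36 -0.03 -0.    0.  ]
from binder [ -53.8 -167.5   34.2]  target [ -53.  -157.9   92. ]
[-0.02  1.08 -0.45 -0.03 -0.    0.  ]
from binder [ -53.8 -167.5   34.2]  target [ -53.  -152.4  106.5]
[-0.02  1.39 -0.51 -0.03 -0.    0.  ]
from binder [ -53.8 -167.5   34.2]  target [ -53.  -145.3  120.3]
[-0.02  1.69 -0.54 -0.03 -0.    0.  ]
```

Call:
drive_tool --plan '[{"x": 0,"y": 0.25,"z": -0.12,"ax": 0,"ay": 0,"az": 0,"hand": 40},{"x": 0,"y": 0.5,"z": -0.24,"ax": 0,"ay": 0,"az": 0,"hand": 40},{"x": 0,"y": 0.65,"z": -0.27,"ax": 0,"ay": 0,"az": 0,"hand": 40},{"x": 0,"y": 0.8,"z": -0.3,"ax": 0,"ay": 0,"az": 0,"hand": 40},{"x": 0,"y": 0.95,"z": -0.35,"ax": 0,"ay": 0,"az": 0,"hand": 40},{"x": 0,"y": 1.1,"z": -0.38,"ax": 0,"ay": 0,"az": 0,"hand": 40},{"x": 0,"y": 1.1,"z": -0.38,"ax": 0,"ay": 0,"az": 0,"hand": 40},{"x": 0,"y": 1.1,"z": -0.38,"ax": 0,"ay": 0,"az": 0,"hand": 40}]'

```text
clock: 5.2
eef_pos: [604.3, -169.3, 90.7]
tcp_rot: [2.132, 0.0, -2.909]
contact_force: [-0.2, -0.8, -0.3]
opening: 0.469
grasp_force: 0.4
```

```bash
python3 - <<'E'
from h import *
import cv2
ref=pose(); print(w2b(ref[0]),ref[2]["contact_force"])
im=imaging.grab_frame("wrist")[:,:,::-1]; cv2.imwrite("pics/w2.png",im)
E
```

```text
[ -53.89620568 -154.50138048   90.74908549] [-0.22547225 -0.77165729 -0.26261912]
```

View pics/w2.png

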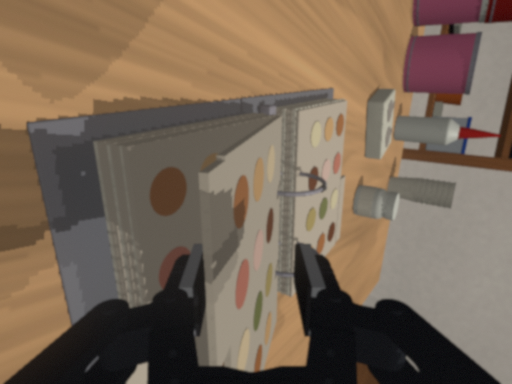

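The wrist view shows only the top leaf lifted, its edge at (205,180)–(205,350) against the lower finger, with the next leaf lying flat. Now I grip it.

Call:
drive_tool --plan '[{"x": 0,"y": 0,"z": 0,"ax": 0,"ay": 0,"az": 0,"hand": 25},{"x": 0,"y": 0,"z": 0,"ax": 0,"ay": 0,"az": 0,"hand": 15},{"x": 0,"y": 0,"z": 0,"ax": 0,"ay": 0,"az": 0,"hand": 8},{"x": 0,"y": 0,"z": 0,"ax": 0,"ay": 0,"az": 0,"hand": 0},{"x": 0,"y": 0,"z": 0,"ax": 0,"ay": 0,"az": 0,"hand": 0},{"x": 0,"y": 0,"z": 0,"ax": 0,"ay": 0,"az": 0,"hand": 0},{"x": 0,"y": 0,"z": 0,"ax": 0,"ay": 0,"az": 0,"hand": 0},{"x": 0,"y": 0,"z": 0,"ax": 0,"ay": 0,"az": 0,"hand": 0}]' --grip_force 40

```text
clock: 6.05
eef_pos: [604.2, -169.1, 91.0]
tcp_rot: [2.131, -0.0, -2.909]
contact_force: [-0.8, -0.0, 4.5]
opening: 0.058
grasp_force: 41.8
```

```bash
python3 - <<'E'
from h import *
import cv2
ref=pose(); s=ref[2];print(w2b(ref[0]),s["contact_force"],s["opening"],s["grasp_force"])
im=imaging.grab_frame("wrist")[:,:,::-1]; cv2.imwrite("pics/w3.png",im)
E
```

```text
[ -53.95985996 -154.33751996   90.98067918] [-0.76690313 -0.04670232  4.47317026] 0.058214463510571524 41.827179936517496
```

View pics/w3.png

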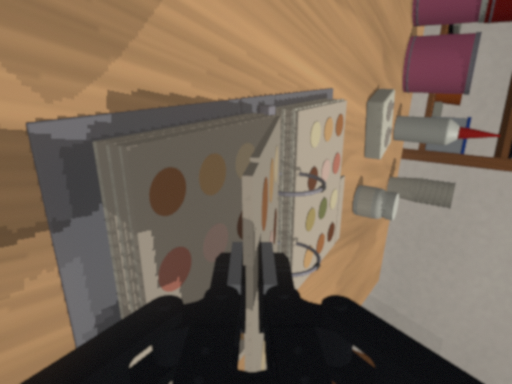

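```bash
python3 - <<'E'
from h import *
p,R,s=pose(); c=imaging.camera_info("wrist"); o=-c["R"].T@c["t"]
for uv in [(245,178),(277,118),(252,366),(258,371)]:
    d=c["R"].T@np.linalg.solve(c["mtx"],[*uv,1]); oo=R.T@(o-p); dd=R.T@d
    print(uv,(oo-dd*oo[1]/dd[1]).round(1), end=' '); 
    for xt in (49,-51): print((oo+dd*(xt-oo[0])/dd[0]).round(1),end=' ')
    print()
print(oo)
E
```

```text
(245, 178) [  72.1    0.  -112.4] [ 49.   -1.6 -36. ] [-51.   -8.4 294.2] 
(277, 118) [  82.5    0.  -151.7] [ 49.   20.8 128.9] [-51.   82.9 967.4] 
(252, 366) [ 380.4    0.  -426.7] [  49.     0.7 -112.4] [-51.    0.9 -17.6] 
(258, 371) [ 108.4    0.  -168.1] [  49.     1.4 -113.1] [-51.    3.7 -20.5] 
[  81.4449652     0.63323323 -143.16895548]
```

```bash
cat >> h.py <<'E'
def arc(ths,ref=None,r=133,t0=32,t1=56):
    ref=ref or pose(); s=ref[2]; print(s["clock"],s["contact_force"].round(1),s["wrist_torque"].round(2),s["opening"].round(3),s["grasp_force"].round(0))
    for th in ths:
        psi=np.radians(th if th>=t1 else max(0,(th-t0)/(t1-t0)*t1)); t=np.radians(th)
        print(th,end=" "); rows([-53,-32*np.cos(psi)-r*np.cos(t),36+32*np.sin(psi)+r*np.sin(t)],Rt(th),1,ref)
E
python3 -c "
from h import *
arc([32,36,40,44])"
```

```text
Traceback (most recent call last):
  File "h.py", line 22, in arc
    ref=ref or pose(); s=ref[2]; print(s["clock"],s["contact_force"].round(1),s["wrist_torque"].round(2),s["opening"].round(3),s["grasp_force"].round(0))
                                                                                                         ^^^^^^^^^^^^^^^^^^
AttributeError: 'float' object has no attribute 'round'
```

```bash
sed -i 's/s\["opening"\].round(3),s\["grasp_force"\].round(0)/round(s["opening"],3),s["grasp_force"]/' h.py
python3 -c "
from h import *
arc([32,36,40,44])"
```

```text
6.1 [-0.5 -0.   4.9] [1.19 0.37 0.15] 0.062 42.089226304669864
32 from binder [ -54.  -154.4   90.9]  target [ -53.  -144.8  106.5]
[-0.02  0.37 -0.   -0.02 -0.   -0.  ]
36 from binder [ -54.  -154.4   90.9]  target [ -53.  -139.2  119.4]
[-0.02  0.64 -0.05  0.65 -0.   -0.  ]
40 from binder [ -54.  -154.4   90.9]  target [ -53.  -132.2  131.7]
[-0.02  0.93 -0.06  1.31 -0.   -0.  ]
44 from binder [ -54.  -154.4   90.9]  target [ -53.  -123.9  143.4]
[-0.02  1.21 -0.04  1.98 -0.   -0.  ]
```

Call:
drive_tool --plan '[{"x": 0,"y": 0.12,"z": 0,"ax": 0,"ay": 0,"az": 0,"hand": 0},{"x": 0,"y": 0.24,"z": 0,"ax": 0,"ay": 0,"az": 0,"hand": 0},{"x": 0,"y": 0.37,"z": 0,"ax": 0,"ay": 0,"az": 0,"hand": 0},{"x": 0,"y": 0.5,"z": -0.03,"ax": 0.33,"ay": 0,"az": 0,"hand": 0},{"x": 0,"y": 0.64,"z": -0.05,"ax": 0.65,"ay": 0,"az": 0,"hand": 0},{"x": 0,"y": 0.8,"z": -0.06,"ax": 1.0,"ay": 0,"az": 0,"hand": 0},{"x": 0,"y": 0.93,"z": -0.07,"ax": 1.31,"ay": 0,"az": 0,"hand": 0},{"x": 0,"y": 0.93,"z": -0.07,"ax": 1.31,"ay": 0,"az": 0,"hand": 0}]'

```text
clock: 6.9
eef_pos: [599.9, -147.6, 133.5]
tcp_rot: [2.273, 0.002, -2.908]
contact_force: [0.8, 1.0, -1.5]
opening: 0.04
grasp_force: 39.0
```

```bash
python3 -c "
from h import *
arc([40,44,48,52,56,60])
import cv2
im=imaging.grab_frame('wrist')[:,:,::-1]; cv2.imwrite('pics/w4.png',im)"
```

```text
6.9 [ 0.8  1.  -1.5] [-0.61 -0.06  0.05] 0.04 39.023230739403516
40 from binder [ -53.2 -132.5  133.5]  target [ -53.  -132.2  131.7]
[-0.   -0.02  0.03 -0.04  0.01  0.02]
44 from binder [ -53.2 -132.5  133.5]  target [ -53.  -123.9  143.4]
[-0.    0.26  0.    0.63  0.01  0.02]
48 from binder [ -53.2 -132.5  133.5]  target [ -53.  -114.4  154.2]
[-0.    0.55  0.01  1.29  0.01  0.02]
52 from binder [ -53.2 -132.5  133.5]  target [ -53.  -103.8  164.1]
[-0.01  0.84  0.04  1.96  0.01  0.02]
56 from binder [ -53.2 -132.5  133.5]  target [-53.  -92.3 172.8]
[-0.01  1.12  0.11  2.63  0.01  0.02]
60 from binder [ -53.2 -132.5  133.5]  target [-53.  -82.5 178.9]
[-0.01  1.34  0.18  3.29  0.01  0.02]
```

View pics/w4.png

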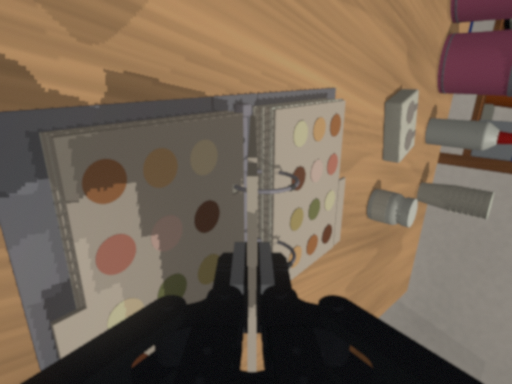

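The leaf now stands edge-on in the grip, with its near corner at (250,160). The next leaf is flat and the forces are small.

```bash
python3 -c "
from h import *
p,R,s=pose(); c=imaging.camera_info('wrist'); o=-c['R'].T@c['t']
for uv,xt in [((250,158),49),((250,333),-51),((250,368),-51),((262,90),53)]:
    d=c['R'].T@np.linalg.solve(c['mtx'],[*uv,1]); oo=R.T@(o-p); dd=R.T@d
    print(uv,(oo+dd*(xt-oo[0])/dd[0]).round(1))
"
```

```text
(250, 158) [49.  -0.1 -7.8]
(250, 333) [-51.   -0.2   4.1]
(250, 368) [-51.   -0.1 -18.9]
(262, 90) [ 53.   20.9 553.1]
```

Call:
drive_tool --plan '[{"x": 0,"y": 0.13,"z": -0.02,"ax": 0.3,"ay": 0,"az": 0,"hand": 0},{"x": 0,"y": 0.26,"z": -0.02,"ax": 0.63,"ay": 0,"az": 0,"hand": 0},{"x": 0,"y": 0.4,"z": -0.02,"ax": 0.96,"ay": 0,"az": 0,"hand": 0},{"x": 0,"y": 0.55,"z": -0.01,"ax": 1.29,"ay": 0,"az": 0.02,"hand": 0},{"x": 0,"y": 0.7,"z": 0.0,"ax": 1.62,"ay": 0,"az": 0.02,"hand": 0},{"x": 0,"y": 0.84,"z": 0.02,"ax": 1.96,"ay": 0,"az": 0.02,"hand": 0},{"x": 0,"y": 0.98,"z": 0.06,"ax": 2.3,"ay": 0,"az": 0.02,"hand": 0},{"x": 0,"y": 1.12,"z": 0.1,"ax": 2.63,"ay": 0,"az": 0.02,"hand": 0}]'

```text
clock: 7.75
eef_pos: [590.1, -108.8, 172.1]
tcp_rot: [2.548, -0.001, -2.911]
contact_force: [0.6, -0.3, -0.9]
opening: 0.035
grasp_force: 39.1
```

```bash
python3 -c "
from h import *
arc([56,60,64,68,72,76,80,84,88])
"
```

```text
7.75 [ 0.6 -0.3 -0.9] [-0.55 -0.08 -0.13] 0.035 39.12799375830218
56 from binder [-53.9 -92.4 172.1]  target [-53.  -92.3 172.8]
[-0.02  0.01 -0.01  0.01  0.   -0.02]
60 from binder [-53.9 -92.4 172.1]  target [-53.  -82.5 178.9]
[-0.02  0.24 -0.    0.67  0.   -0.02]
64 from binder [-53.9 -92.4 172.1]  target [-53.  -72.3 184.3]
[-0.02  0.47  0.02  1.34 -0.   -0.02]
68 from binder [-53.9 -92.4 172.1]  target [-53.  -61.8 189. ]
[-0.02  0.7   0.06  2.01 -0.   -0.02]
72 from binder [-53.9 -92.4 172.1]  target [-53.  -51.  192.9]
[-0.02  0.92  0.12  2.67 -0.   -0.02]
76 from binder [-53.9 -92.4 172.1]  target [-53.  -39.9 196.1]
[-0.01  1.14  0.19  3.34 -0.   -0.02]
80 from binder [-53.9 -92.4 172.1]  target [-53.  -28.7 198.5]
[-0.01  1.35  0.28  4.01 -0.   -0.02]
84 from binder [-53.9 -92.4 172.1]  target [-53.  -17.2 200.1]
[-0.01  1.56  0.38  4.67 -0.   -0.02]
88 from binder [-53.9 -92.4 172.1]  target [-53.   -5.8 200.9]
[-0.01  1.76  0.49  5.34 -0.   -0.02]
```

```bash
python3 -c "
from h import *
import cv2
a=imaging.grab_frame('wrist')[:,:,::-1][100:384,170:350]
b=imaging.grab_frame('side')[:,:,::-1][120:262,200:340]
a=cv2.resize(a,None,fx=2,fy=2,interpolation=2);b=cv2.resize(b,None,fx=3,fy=4,interpolation=2)
cv2.imwrite('pics/w5.png',np.hstack([a,b]))"
```

```text
(no output)
```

View pics/w5.png

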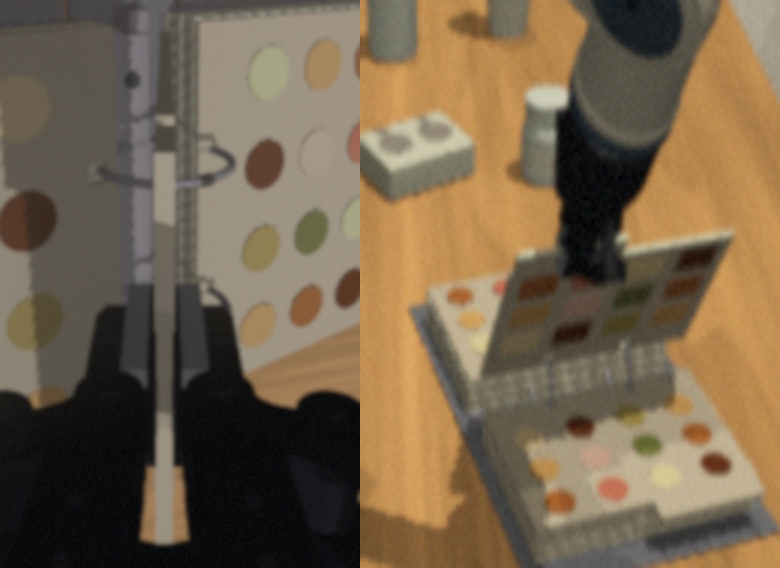

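The leaf stands at about 56° and the next leaf is flat on the right. The tab reaches at least 19 mm between the fingers, which fits the grip geometry. I carry on along the arc.

Call:
drive_tool --plan '[{"x": 0,"y": 0.24,"z": -0.02,"ax": 0.67,"ay": 0,"az": 0,"hand": 0},{"x": 0,"y": 0.47,"z": 0.0,"ax": 1.34,"ay": 0,"az": 0,"hand": 0},{"x": 0,"y": 0.7,"z": 0.04,"ax": 2.01,"ay": 0,"az": 0,"hand": 0},{"x": 0,"y": 0.92,"z": 0.1,"ax": 2.67,"ay": 0,"az": 0,"hand": 0},{"x": 0,"y": 1.14,"z": 0.17,"ax": 3.34,"ay": 0,"az": 0,"hand": 0},{"x": 0,"y": 1.35,"z": 0.26,"ax": 4.01,"ay": 0,"az": 0,"hand": 0},{"x": 0,"y": 1.56,"z": 0.36,"ax": 4.67,"ay": 0,"az": 0,"hand": 0},{"x": 0,"y": 1.76,"z": 0.47,"ax": 5.34,"ay": 0,"az": 0,"hand": 0}]'

```text
clock: 8.65
eef_pos: [570.3, -25.3, 201.7]
tcp_rot: [3.106, -0.001, -2.911]
contact_force: [0.2, 0.1, -1.4]
opening: 0.04
grasp_force: 39.0
```

```bash
python3 -c "
from h import *
arc([88,92,96,100,104,108,112,116,120],r=134)
"
```

```text
8.65 [ 0.2  0.1 -1.4] [-0.05  0.11  0.01] 0.04 38.99357194080949
88 from binder [-53.9  -6.6 201.7]  target [-53.   -5.8 201.9]
[-0.02  0.02 -0.    0.01 -0.01 -0.02]
92 from binder [-53.9  -6.6 201.7]  target [-53.    5.8 201.9]
[-0.02  0.25  0.    0.67 -0.01 -0.02]
96 from binder [-53.9  -6.6 201.7]  target [-53.   17.4 201.1]
[-0.02  0.48  0.03  1.34 -0.01 -0.02]
100 from binder [-53.9  -6.6 201.7]  target [-53.   28.8 199.5]
[-0.02  0.71  0.07  2.01 -0.01 -0.02]
104 from binder [-53.9  -6.6 201.7]  target [-53.   40.2 197.1]
[-0.02  0.93  0.13  2.67 -0.02 -0.02]
108 from binder [-53.9  -6.6 201.7]  target [-53.   51.3 193.9]
[-0.02  1.15  0.2   3.34 -0.02 -0.02]
112 from binder [-53.9  -6.6 201.7]  target [-53.   62.2 189.9]
[-0.02  1.37  0.28  4.01 -0.02 -0.02]
116 from binder [-53.9  -6.6 201.7]  target [-53.   72.8 185.2]
[-0.01  1.57  0.39  4.67 -0.02 -0.02]
120 from binder [-53.9  -6.6 201.7]  target [-53.   83.  179.8]
[-0.01  1.78  0.5   5.34 -0.02 -0.02]
```

Very clean: the force is just the leaf's weight.

Call:
drive_tool --plan '[{"x": 0,"y": 0.25,"z": 0,"ax": 0.67,"ay": 0,"az": 0,"hand": 0},{"x": 0,"y": 0.48,"z": 0.03,"ax": 1.34,"ay": 0,"az": 0,"hand": 0},{"x": 0,"y": 0.71,"z": 0.07,"ax": 2.01,"ay": 0,"az": 0,"hand": 0},{"x": 0,"y": 0.93,"z": 0.13,"ax": 2.67,"ay": 0,"az": 0,"hand": 0},{"x": 0,"y": 1.15,"z": 0.2,"ax": 3.34,"ay": 0,"az": 0,"hand": 0},{"x": 0,"y": 1.37,"z": 0.28,"ax": 4.01,"ay": 0,"az": 0,"hand": 0},{"x": 0,"y": 1.57,"z": 0.39,"ax": 4.67,"ay": 0,"az": 0,"hand": 0},{"x": 0,"y": 1.78,"z": 0.5,"ax": 5.34,"ay": 0,"az": 0,"hand": 0}]'

```text
clock: 9.45
eef_pos: [549.7, 62.3, 179.8]
tcp_rot: [-2.618, -0.001, -2.911]
contact_force: [0.9, 0.1, -2.3]
opening: 0.041
grasp_force: 39.0
```

```bash
python3 -c "
from h import *
arc([124,128,132,136,140,144,148,152],r=134)
"
```

```text
9.45 [ 0.9  0.1 -2.3] [0.4  0.17 0.03] 0.041 39.01565372943878
124 from binder [-53.7  83.4 179.8]  target [-53.   92.8 173.6]
[-0.01  0.22  0.01  0.67 -0.02 -0.01]
128 from binder [-53.7  83.4 179.8]  target [-53.  102.2 166.8]
[-0.01  0.46  0.04  1.33 -0.02 -0.01]
132 from binder [-53.7  83.4 179.8]  target [-53.  111.1 159.4]
[-0.01  0.68  0.08  2.   -0.02 -0.01]
136 from binder [-53.7  83.4 179.8]  target [-53.  119.4 151.3]
[-0.01  0.91  0.13  2.67 -0.02 -0.01]
140 from binder [-53.7  83.4 179.8]  target [-53.  127.2 142.7]
[-0.01  1.13  0.21  3.33 -0.02 -0.01]
144 from binder [-53.7  83.4 179.8]  target [-53.  134.3 133.6]
[-0.01  1.34  0.29  4.   -0.02 -0.01]
148 from binder [-53.7  83.4 179.8]  target [-53.  140.8 124. ]
[-0.01  1.55  0.39  4.67 -0.02 -0.01]
152 from binder [-53.7  83.4 179.8]  target [-53.  146.6 113.9]
[-0.01  1.75  0.51  5.33 -0.02 -0.01]
```

Call:
drive_tool --plan '[{"x": 0,"y": 0.23,"z": 0.01,"ax": 0.67,"ay": 0,"az": 0,"hand": 0},{"x": 0,"y": 0.46,"z": 0.04,"ax": 1.33,"ay": 0,"az": 0,"hand": 0},{"x": 0,"y": 0.68,"z": 0.08,"ax": 2.0,"ay": 0,"az": 0,"hand": 0},{"x": 0,"y": 0.91,"z": 0.13,"ax": 2.67,"ay": 0,"az": 0,"hand": 0},{"x": 0,"y": 1.13,"z": 0.21,"ax": 3.33,"ay": 0,"az": 0,"hand": 0},{"x": 0,"y": 1.34,"z": 0.29,"ax": 4.0,"ay": 0,"az": 0,"hand": 0},{"x": 0,"y": 1.55,"z": 0.39,"ax": 4.67,"ay": 0,"az": 0,"hand": 0},{"x": 0,"y": 1.75,"z": 0.51,"ax": 5.33,"ay": 0,"az": 0,"hand": 0}]'

```text
clock: 10.25
eef_pos: [535.3, 123.9, 113.6]
tcp_rot: [-2.06, -0.001, -2.911]
contact_force: [0.5, -0.0, -1.7]
opening: 0.04
grasp_force: 39.1
```

```bash
python3 -c "
from h import *
import cv2
arc([155,158,161,164,167,170],r=134)
a=imaging.grab_frame('scene')[:,:,::-1][110:270,240:440]
cv2.imwrite('pics/s6.png',cv2.resize(a,None,fx=3.5,fy=3.5,interpolation=2))"
```

```text
10.25 [ 0.5 -0.  -1.7] [0.69 0.25 0.03] 0.04 39.112724997103214
155 from binder [-53.6 146.7 113.6]  target [-53.  150.4 106.2]
[-0.01  0.17  0.    0.51 -0.02  0.  ]
158 from binder [-53.6 146.7 113.6]  target [-53.  153.9  98.2]
[-0.01  0.34  0.02  1.01 -0.02  0.01]
161 from binder [-53.6 146.7 113.6]  target [-53. 157.  90.]
[-0.01  0.51  0.04  1.51 -0.02  0.01]
164 from binder [-53.6 146.7 113.6]  target [-53.  159.6  81.8]
[-0.01  0.68  0.07  2.01 -0.02  0.01]
167 from binder [-53.6 146.7 113.6]  target [-53.  161.7  73.3]
[-0.01  0.85  0.11  2.51 -0.02  0.01]
170 from binder [-53.6 146.7 113.6]  target [-53.  163.5  64.8]
[-0.01  1.02  0.16  3.01 -0.02  0.01]
```

View pics/s6.png

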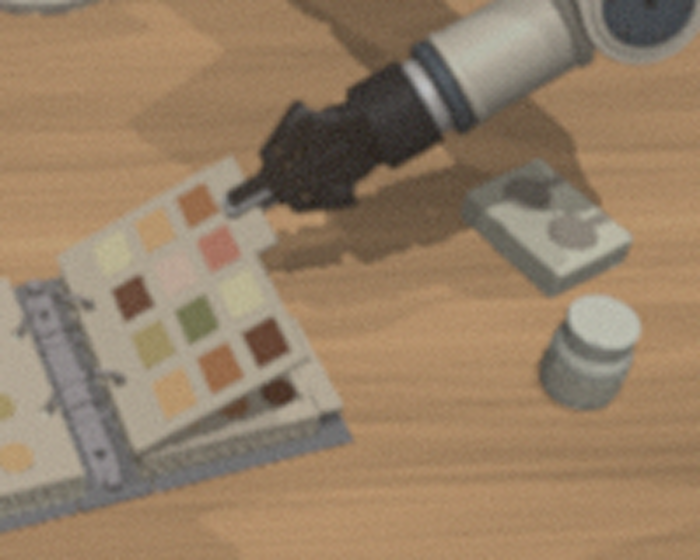

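Turned, oblong patches up; the gripper clears the mould (548,225) and jar (590,350). Now I lower it.

Call:
drive_tool --plan '[{"x": 0,"y": 0.17,"z": 0,"ax": 0.51,"ay": 0,"az": 0,"hand": 0},{"x": 0,"y": 0.34,"z": 0.02,"ax": 1.01,"ay": 0,"az": 0,"hand": 0},{"x": 0,"y": 0.51,"z": 0.04,"ax": 1.51,"ay": 0,"az": 0,"hand": 0},{"x": 0,"y": 0.68,"z": 0.07,"ax": 2.01,"ay": 0,"az": 0,"hand": 0},{"x": 0,"y": 0.85,"z": 0.11,"ax": 2.51,"ay": 0,"az": 0,"hand": 0},{"x": 0,"y": 0.91,"z": 0.13,"ax": 2.68,"ay": 0,"az": 0,"hand": 0},{"x": 0,"y": 0.91,"z": 0.13,"ax": 2.68,"ay": 0,"az": 0,"hand": 0},{"x": 0,"y": 0.91,"z": 0.13,"ax": 2.68,"ay": 0,"az": 0,"hand": 0}]'

```text
clock: 11.1
eef_pos: [532.0, 138.5, 71.5]
tcp_rot: [-1.783, -0.001, -2.911]
contact_force: [0.2, 0.1, -0.5]
opening: 0.037
grasp_force: 39.3
```

Call:
drive_tool --plan '[{"x": 0,"y": 0,"z": 0,"ax": 0,"ay": 0,"az": 0,"hand": 8},{"x": 0,"y": 0,"z": 0,"ax": 0,"ay": 0,"az": 0,"hand": 12},{"x": 0,"y": 0,"z": 0,"ax": 0,"ay": 0,"az": 0,"hand": 18},{"x": 0,"y": 0,"z": 0,"ax": 0,"ay": 0,"az": 0,"hand": 24},{"x": 0,"y": 0,"z": 0,"ax": 0,"ay": 0,"az": 0,"hand": 30},{"x": 0,"y": 0,"z": 0,"ax": 0,"ay": 0,"az": 0,"hand": 30},{"x": 0,"y": 0,"z": 0,"ax": 0,"ay": 0,"az": 0,"hand": 30}]'

```text
clock: 11.8
eef_pos: [531.7, 138.6, 71.2]
tcp_rot: [-1.781, -0.001, -2.911]
contact_force: [0.5, -0.5, -0.7]
opening: 0.349
grasp_force: 0.3
```

```bash
python3 -c "
from h import *
p,R,s=pose();print(w2b(p),s['contact_force'],s['opening'])
import cv2
a=imaging.grab_frame('wrist')[:,:,::-1]
cv2.imwrite('pics/w7.png',a)
rows([-53,170,62],Rt(168))
rows([-53,240,75],Rt(168))"
```

```text
[-53.6333553  161.84877019  71.16316225] [ 0.47971041 -0.45469692 -0.73674716] 0.3487977271750993
from binder [-53.6 161.9  71.2]  target [-53 170  62]
[-0.01  0.21 -0.12  0.01 -0.02  0.01]
from binder [-53.6 161.9  71.2]  target [-53 240  75]
[-0.01  0.25 -1.54  0.01 -0.02  0.01]
```

View pics/w7.png

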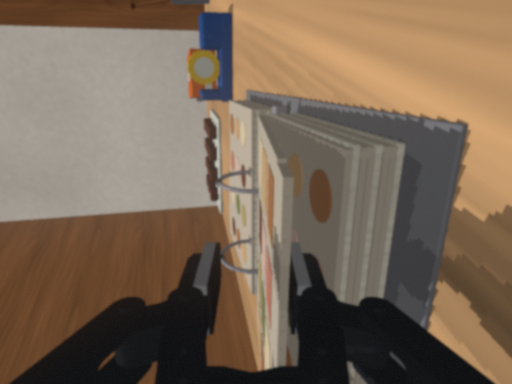

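The wrist view shows the leaf resting on the lower finger at about (290,250). I lower it nearly to the pile and then draw the hand out.

```bash
python3 -c "
from h import *
ref=pose()
for q in [(172,64),(177,51),(240,64)]: rows([-53,*q],Rt(168),1,ref)"
```

```text
from binder [-53.6 161.9  71.2]  target [-53 172  64]
[-0.01  0.18 -0.17  0.01 -0.02  0.01]
from binder [-53.6 161.9  71.2]  target [-53 177  51]
[-0.01  0.46 -0.21  0.01 -0.02  0.01]
from binder [-53.6 161.9  71.2]  target [-53 240  64]
[-0.01  0.47 -1.5   0.01 -0.02  0.01]
```

Call:
drive_tool --plan '[{"x": 0,"y": 0.09,"z": -0.09,"ax": 0,"ay": 0,"az": 0,"hand": 30},{"x": 0,"y": 0.18,"z": -0.18,"ax": 0,"ay": 0,"az": 0,"hand": 30},{"x": 0,"y": 0.28,"z": -0.19,"ax": 0,"ay": 0,"az": 0,"hand": 30},{"x": 0,"y": 0.37,"z": -0.2,"ax": 0,"ay": 0,"az": 0,"hand": 30},{"x": 0,"y": 0.46,"z": -0.21,"ax": 0,"ay": 0,"az": 0,"hand": 30},{"x": 0,"y": 0.46,"z": -0.21,"ax": 0,"ay": 0,"az": 0,"hand": 30},{"x": 0,"y": 0.46,"z": -0.21,"ax": 0,"ay": 0,"az": 0,"hand": 30}]'

```text
clock: 12.55
eef_pos: [528.2, 153.3, 50.8]
tcp_rot: [-1.781, -0.002, -2.911]
contact_force: [-0.3, 0.3, -0.1]
opening: 0.35
grasp_force: 0.4
```

Call:
drive_tool --plan '[{"x": 0,"y": 0,"z": -0.2,"ax": 0,"ay": 0,"az": 0,"hand": 30},{"x": 0,"y": 0,"z": -0.4,"ax": 0,"ay": 0,"az": 0,"hand": 30},{"x": 0,"y": 0,"z": -0.6,"ax": 0,"ay": 0,"az": 0,"hand": 30},{"x": 0,"y": 0,"z": -0.85,"ax": 0,"ay": 0,"az": 0,"hand": 30},{"x": 0,"y": 0,"z": -1.1,"ax": 0,"ay": 0,"az": 0,"hand": 30},{"x": 0,"y": 0,"z": -1.4,"ax": 0,"ay": 0,"az": 0,"hand": 30},{"x": 0,"y": 0,"z": -1.5,"ax": 0,"ay": 0,"az": 0,"hand": 30},{"x": 0,"y": 0,"z": -1.5,"ax": 0,"ay": 0,"az": 0,"hand": 30}]'

```text
clock: 13.35
eef_pos: [511.5, 225.9, 66.7]
tcp_rot: [-1.782, -0.001, -2.91]
contact_force: [0.3, -0.3, 0.4]
opening: 0.35
grasp_force: 0.0
```

```bash
python3 -c "
from h import *
p,R,s=pose();print(w2b(p),s['contact_force'],s['clock'])
import cv2
a=imaging.grab_frame('scene')[:,:,::-1][150:280,170:430]
cv2.imwrite('pics/s8.png',cv2.resize(a,None,fx=3,fy=3,interpolation=2))"
```

```text
[-53.2409507 251.3995611  66.6769439] [ 0.29196307 -0.26627111  0.39322735] 13.35
```

View pics/s8.png

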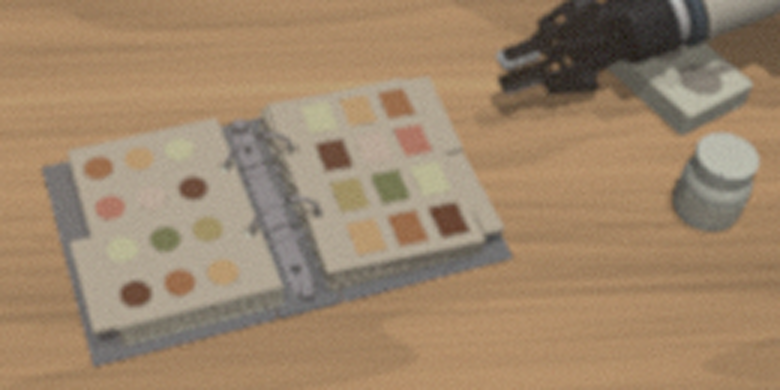

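The leaf lies flat on the left with oblong patches up, and the next leaf, its tab farther from the robot, is flat on the right. I raise the hand clear of the mould and hand in.

Call:
drive_tool --plan '[{"x": 0,"y": -0.4,"z": 0,"ax": 0,"ay": 0,"az": 0,"hand": 30},{"x": 0,"y": -0.8,"z": 0,"ax": 0,"ay": 0,"az": 0,"hand": 30},{"x": 0,"y": -1.2,"z": 0,"ax": 0,"ay": 0,"az": 0,"hand": 30},{"x": 0,"y": -1.2,"z": 0,"ax": 0,"ay": 0,"az": 0,"hand": 30},{"x": 0,"y": -1.2,"z": 0,"ax": 0,"ay": 0,"az": 0,"hand": 30}]'

```text
clock: 13.9
eef_pos: [514.5, 212.0, 125.1]
tcp_rot: [-1.782, -0.001, -2.912]
contact_force: [0.3, -0.3, -0.7]
opening: 0.352
grasp_force: 0.0
```

```bash
python3 -c "
from h import *
print(monitor.sense()['contact_force']); print(r.sign_off())"
```

```text
[ 0.25213769 -0.32420438 -0.67065539]
the job is handed in; nothing more can be done
None
```

The top divider now lies flat on the left-hand pile with its oblong patches up, the next one stayed flat on the right, and I handed the job in at about 14 s of the allowed 61 s; the hand-in returned no verdict.

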